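# Turn the draining tray's cover over onto the clean cups

### The job

The hinged metal cover of the twin draining tray was left standing ajar over the empty well. With the fingertips only, push it up and over the tray's middle spine and press it down until it lies flat over the other well, the one with the two clean cups, then take the hand away. Do not pinch the cover or let it slam, and leave the cups, the mug and the jar where they stand, unlifted.

Things in the scene. Friction and masses are not known exactly. Their poses are not given: they have to be found in the camera images.
- tray: Bare metal twin draining tray, 240 (x) x 290 (y) x 58 mm high, fixed to the table. Origin: centre of its underside, on the table. Own x runs along the middle spine, +y points to the empty well over which the cover starts, -y to the well with the two cups, z up. Walls 4 mm. Each well is 240 x 145 mm outside, 58 mm high, open on top.
- spine (a point): Point on the hinge axis of the cover, at the middle of the spine, 66 mm above the table; the hinge axis is the tray's x axis. Axes as the tray's.
- cover (a joint): Angle of the cover about the spine, rad: 0 = flat over the empty +y well, pi/2 = upright, pi = flat over the cups' well (end stop at 0 and pi). It starts ajar between about 0.35 and 0.85. The hinge is stiff: the cover (about 0.25 kg) stays where it is left at any angle; turning it takes about 2 to 5 N at its free edge.
- cover_mid (a point): Centre of the cover's panel: flat aluminium, 230 mm along the spine (x), 4 mm thick, from 7 to 145 mm from the hinge axis; this point is 76 mm from the hinge axis. Axes turn with the cover: x along the spine, y from the spine to the free edge, z the face that is on top at joint 0 (it faces down at the end).
- cover_tab (a point): Outer edge of the cover's finger tab, 164 mm from the hinge axis. The tab is 50 mm wide along the spine, 4 mm thick, in the middle of the free edge, and stands out 19 mm beyond the panel and, when flat, beyond the tray's wall. Axes as cover_mid.
- cup_a: Small white cup, 54 mm across, 38 mm high, loose, standing in the -y well, its rim below the tray's rim. Origin: centre of its underside. Leave alone.
- cup_b: Second cup, the same, in the same well. Leave alone.
- mug: White mug, 72 mm across, 85 mm high, loose on the table beside the cups' well. Origin: centre of its underside. Leave alone.
- jar: Clear lidded jar, 60 mm across, 100 mm high, loose on the table beyond the tray's far end. Origin: centre of its underside. Leave alone.

How it is judged:
By the outcome, as a careful person would: the job done as asked, in the order asked, and still so for the second after the job is handed in, with the robot touching nothing.
It also fails if it takes over 42 s, if anything falls off the work surface, if the arm or the gripper's body presses on something with over 40 N, if the wrist force passes 120 N, or if a joint passes its speed limit or range.

### The arm

A 6-joint arm with a two-finger parallel gripper is mounted at the origin on the work surface. World frame = base frame: x ahead of the robot, y to its left, z up, the work surface at z = 0. Lengths are in m, angles in rad, forces in N, time in s.
With the tool pointing down it reaches from about 0.35 to 0.725 m from the base axis. Payload 6 kg.
Tool frame: the origin (TCP) lies at the very end of the fingers, on their centre line; the grasp point (between the pads) lies 19 mm behind it; x points along the fingers, y is the direction in which the jaws open and shut, and the axes are right-handed (so a half turn about x gives the same grasp; the last joint's range is limited). The gripper opens to 85 mm and grips with 20 to 120 N. Pads are 22 mm wide; open, the fingers measure 114 mm over their backs; the gripper's body (76 mm by 85 mm) begins 54 mm behind the grasp point. The pads swing forward as they close: fully open they stand 13 mm farther back than shut.
Start: joints at [-0.847, 0.04, 0.085, 0, -1.615, -0.334], TCP at [0.228, -0.555, 0.231] pointing down, gripper open.
Joint ranges: [-2.56, 2.56], [-1.29, 2.01], [-1.08, 1.49], [-3.29, 1.98], [-2.81, -0.18], [-2.99, 2.99]. Speed limits (rad/s): [2.57, 2.57, 3.01, 3.14, 3.14, 3.14].

### API

Orientations are given as a rotation vector (axis times angle).
In Python, from bench import sense, snapshot, camera_model, hand_in gives the robot as it stands. The module is installed in compiled form; this text tells all that it offers.
- The arm moves only by the tool arm_command, never from a script. Its argument "increments" is a list of rows, each an object with "claw": the finger opening in cm, from 0 to 8.54; "slide": the shift along the tool's x, y, z in cm, a list of three; "delta_rot": the turn, a rotation vector about the tool's x, y, z in degrees, a list of three. In form: [{"claw": claw, "slide": [tx, ty, tz], "delta_rot": [rx, ry, rz]}, ...]. A call has 1 to 12 rows; each row shifts and turns the pose as measured when the row begins, along the tool's axes as they then stand; what a row does not reach is not made up. A row lasts 1/10 s, in which the tool goes at most 50 mm and 8.59 degrees, less where a joint would pass 70% of its speed; a pose out of reach is approached as far as the arm can. A call with a gripper value outside its range is refused whole. The fingers move at their own pace and stop on an object; "newtons" is the grip in N (left out, the last holds). Time passes only in rows, so rows that do not move let the fingers close. It gives the time, the measured TCP pose, the force and the opening at its end, in the units of the state.
- sense(): the state, without advancing time (a new reading comes with each control period).
- snapshot(name): name is "scene" or "side" or "wrist"; returns (picture, depth): 480x640x3 uint8, blue, green, red; 480x640 float32, m along the optical axis (not along the pixel's ray), 0 where there is no reading.
- camera_model(name): a dict with "vfov" (degrees; the focal length in pixels is half the picture's height over the tangent of half this angle, whatever the lens; pixels are square), "cx", "cy" (the principal point, pixels), "eye" and "rotation" of the camera in the world. Camera axes: x right, y down, z forward; pixel columns grow to the right and rows downward; lengths in m; the calibration is good to about 2 mm. A picture is of the moment at which its call begins: read the wrist's pose just before it. camera_model takes no time and is no camera call; for the wrist camera it gives the pose at the moment of the call.
- hand_in(): hands the job in, once; it reports no verdict.
The state is a dict: "t": time; "joint_pos": joint angles; "qd": joint speeds; "tau": joint torques, N m; "tool_pos": TCP position; "orientation": TCP orientation; "ft_force": force on the tool from outside, world axes, zero at the start; "ft_torque": the same for the moment, N m; "finger_gap": finger opening in m.
Only numpy, scipy, OpenCV 4.12 (cv2) and the standard library are available. Lean on these libraries where they do the work, as an engineer would, in place of code of your own. Each camera call takes 0.05 s, during which the arm holds its last target.

## Working session

There is one attempt and no reset: what is moved stays moved. The work goes in short steps, Python scripts to look and compute and a tool call to move; the robot and the scene stay as the last step left them, time stands still between calls to the robot, and variables do not carry over. Pictures are saved under pics/ and viewed, and the job is handed in when it is done.

Besides the shell and the picture viewer there is one more tool, called after "Request:" as name(argument=value, ...), one argument or row to a line, values as JSON. arm_command: Moves the arm, as the interface text tells. Its arguments: {"type":"object","properties":{"increments":{"type":"array"},"newtons":{"type":"number"}},"required":["increments"]}

```bash
mkdir -p pics; python3 - <<'E'
from bench import *
import cv2,numpy as np
s=sense();print(s)
for n in("scene","side"):
    p,d=snapshot(n);cv2.imwrite(f"pics/{n}0.png",p);np.save(f"pics/{n}0.npy",d);print(n,camera_model(n))
E
```

```text
{'t': 0.0, 'joint_pos': array([-8.47277571e-01,  4.08107197e-02,  8.37960046e-02, -4.76414484e-04,
       -1.61552249e+00, -3.33679684e-01]), 'qd': array([ 0.00027558, -0.00172793, -0.00179661, -0.00087347,  0.00262307,
        0.00016573]), 'tau': array([-1.65003248e-04, -3.68192768e+01,  3.47410941e+01,  6.93242893e+00,
       -5.27528304e-03, -2.11490260e-05]), 'tool_pos': array([ 0.22795905, -0.55463965,  0.23026885]), 'orientation': array([-0.30448741,  1.54953998,  0.30724022]), 'ft_force': array([0.03016005, 0.47198793, 0.76652823]), 'ft_torque': array([-0.02015   ,  0.01405143, -0.0031414 ]), 'finger_gap': 0.0853350831849841}
scene {'vfov': 56.62315026385618, 'cx': 318.9172191032947, 'cy': 233.71142259217805, 'eye': array([ 0.9897687 , -0.20177015,  0.62927448]), 'rotation': array([-2.15769087, -1.32668971,  0.46943173])}
side {'vfov': 54.42084455791627, 'cx': 314.3046000175358, 'cy': 244.04906093154025, 'eye': array([0.44206544, 0.76483418, 0.51022024]), 'rotation': array([-0.2595746 ,  2.59501077, -1.56944387])}
```

View pics/scene0.png

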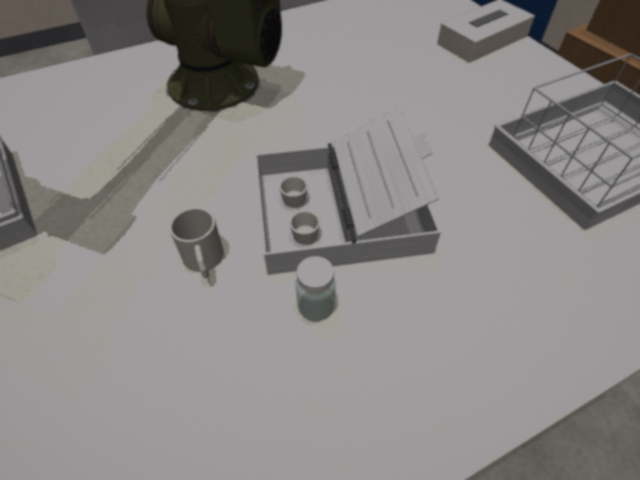

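View pics/side0.png

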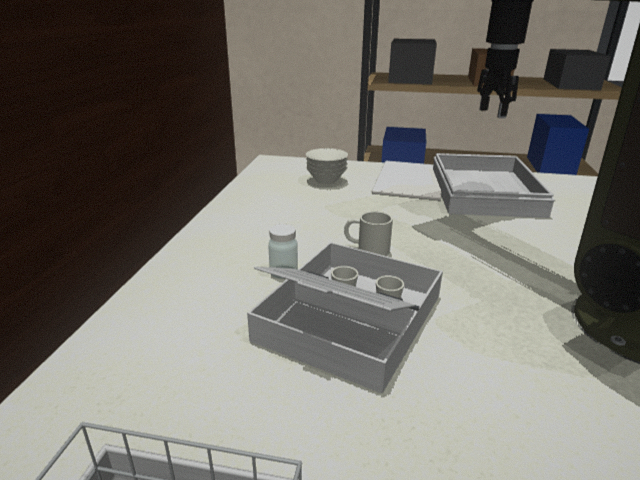

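Scene view: the tray's cups' well is at about (290,210), with its cover ajar to the right (panel around (385,175), tab at (424,147)). The mug is at (197,240) and the jar at (316,290), beyond the tray's far end. The side view agrees.

```bash
cat > h.py <<'E'
import numpy as np,cv2
from scipy.spatial.transform import Rotation as R
def cloud(d,m):
    f=240/np.tan(np.radians(m['vfov']/2))
    v,u=np.mgrid[:480,:640]
    P=np.stack([(u-m['cx'])/f*d,(v-m['cy'])/f*d,d],-1)
    W=P@R.from_rotvec(m['rotation']).as_matrix().T+m['eye']
    W[d<=0]=np.nan
    return W
E
python3 - <<'E'
from h import *
from bench import camera_model
for n in("scene","side"):
    W=cloud(np.load(f"pics/{n}0.npy"),camera_model(n));np.save(f"pics/{n}W.npy",W)
    pts=dict(scene=dict(tabletop=(100,330),corners1=(258,154),c2=(270,262),c3=(434,236),tab=(424,147),pA=(345,142),pB=(398,112),pC=(434,196),pD=(358,235),mug=(195,222),jar=(316,267),cupa=(293,181),cupb=(305,217)),
     side=dict(table=(150,380),c1=(250,316),c2=(386,362),c3=(440,270),c4=(333,246),jar=(283,231),mug=(376,215)))[n]
    for k,(u,v) in pts.items(): print(n,k,np.round(W[v,u],3))
    z=W[...,2]; print('table z',np.nanmedian(z[(abs(W[...,0]-.45)<.5)&(abs(z)<.03)]))
    c=np.zeros((480,640,3),np.uint8);c[...]=np.clip(np.nan_to_num(z)*1000,0,255)[...,None];cv2.imwrite(f'pics/{n}z.png',c)
W=np.load("pics/sceneW.npy")
# panel plane
m=cv2.fillPoly(np.zeros((480,640),np.uint8),[np.array([(345,150),(396,120),(426,190),(360,225)])],1)>0
P=W[m];P=P[~np.isnan(P[:,0])]
for i in range(4):
    c=P.mean(0);n=np.linalg.svd(P-c,full_matrices=False)[2][2];n*=np.sign(n[2]);r=(P-c)@n;P=P[abs(r)<max(2*r.std(),.002)]
print('plane',c,n,r.std(),'angle',np.degrees(np.arccos(n[2])))
E
```

```text
scene tabletop [ 0.559 -0.366  0.002]
scene corners1 [ 0.359 -0.018  0.06 ]
scene c2 [ 0.584 -0.09   0.036]
scene c3 [0.668 0.169 0.05 ]
scene tab [0.561 0.204 0.145]
scene pA [0.428 0.132 0.084]
scene pB [0.454 0.224 0.137]
scene pC [0.654 0.158 0.138]
scene pD [0.624 0.048 0.073]
scene mug [ 0.462 -0.174  0.053]
scene jar [ 0.667 -0.047  0.102]
scene cupa [0.429 0.022 0.032]
scene cupb [0.52  0.003 0.032]
table z 0.0017540941164879142
side table [0.786 0.295 0.001]
side c1 [0.663 0.18  0.054]
side c2 [0.44  0.248 0.057]
side c3 [ 0.344 -0.13  -0.002]
side c4 [ 0.571 -0.094  0.05 ]
side jar [ 0.666 -0.047  0.099]
side mug [ 0.492 -0.212  0.077]
table z -5.7959448559907756e-05
plane [0.54757657 0.13591665 0.10723067] [-0.15137782 -0.4598552   0.87499597] 0.0008504411545723889 angle 28.955501357875068
```

View pics/scenez.png

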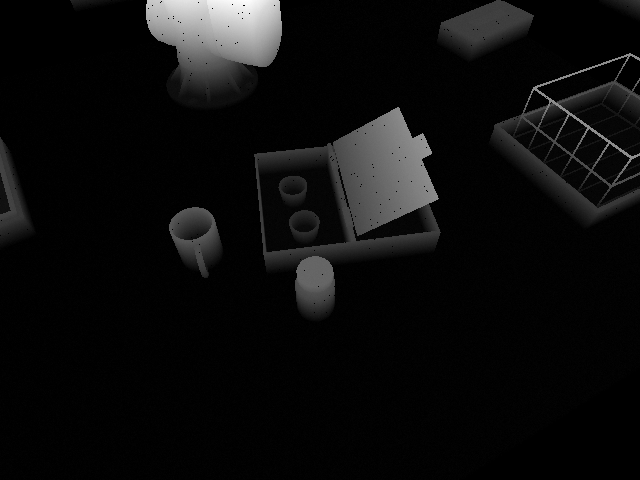

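```bash
python3 - <<'E'
from h import *
W=np.concatenate([np.load(f"pics/{n}W.npy").reshape(-1,3) for n in("scene","side")])
src=np.concatenate([np.zeros(480*640),np.ones(480*640)])
ok=~np.isnan(W[:,0])&(abs(W[:,0]-.5)<.3)&(abs(W[:,1]-.06)<.25)
W=W[ok];src=src[ok]
rim=W[(W[:,2]>.05)&(W[:,2]<.0605)]
# exclude jar, mug, cover by iterating on tray frame
c=np.array([.51,.08]);yaw=np.radians(-18.2)
from scipy.optimize import least_squares
def loc(p,q): 
    C,S=np.cos(q[2]),np.sin(q[2]);d=p[:,:2]-q[:2];return np.c_[d[:,0]*C+d[:,1]*S,-d[:,0]*S+d[:,1]*C]
def res(q,p):
    l=loc(p,q);e=np.stack([abs(abs(l[:,0])-.118),abs(abs(l[:,1])-.143)],1);return e.min(1)
q=np.array([c[0],c[1],yaw])
for tol in(.03,.02,.01,.006,.005):
    l=loc(rim,q);m=(res(q,rim)<tol)&(abs(l[:,0])<.13)&(abs(l[:,1])<.155)
    q=least_squares(res,q,args=(rim[m],),loss='soft_l1',f_scale=.003).x;print(m.sum(),q[:2],np.degrees(q[2]))
np.save('pics/q.npy',q)
# cover points in tray frame
for s in(0,1):
    l=loc(W,q);m=(src==s)&(W[:,2]>.075)&(abs(l[:,0])<.117)&(l[:,1]>0)&(l[:,1]<.18)
    a=np.arctan2(W[m,2]-.066,l[m,1]);r=np.hypot(W[m,2]-.066,l[m,1])
    print(s,m.sum(),'ang',np.median(a[r>.08]),a[r>.08].std(),'rmax',np.percentile(r,[95,99.5]), 'tabx',np.median(l[m][r>.15,0]))
for nm,z0,z1,g,rad in(('mug',.06,.09,(.47,-.19),.06),('jar',.06,.105,(.655,-.05),.05),('cupa',.03,.042,(.43,.02),.04),('cupb',.03,.042,(.52,0),.04)):
    p=W[(W[:,2]>z0)&(W[:,2]<z1)&(np.hypot(*(W[:,:2]-g).T)<rad)]
    (x,y),r=cv2.minEnclosingCircle(p[:,:2].astype(np.float32));print(nm,x,y,r,'tray',loc(np.array([[x,y,0]]),q),p[:,2].max())
E
```

```text
3816 [0.51192702 0.07789049] -17.933475517978952
3802 [0.5119318  0.07788893] -17.932912819043487
3764 [0.51187877 0.07790605] -17.929824771745473
3747 [0.51184511 0.07791668] -17.92571512985579
3727 [0.51186093 0.07791805] -17.917213868834395
0 8099 ang 0.5399744999407002 0.011101408045085514 rmax [0.14279325 0.16096388] tabx 0.0029024754948908382
1 1775 ang 0.5226150052810155 0.010479932313509317 rmax [0.16061474 0.16375259] tabx -0.005258206815823913
mug 0.49226856231689453 -0.17799192667007446 0.038214974105358124 tray [[ 0.06008661 -0.24952631]] 0.08877767368517875
jar 0.6706295609474182 -0.04891474172472954 0.033160459250211716 tray [[ 0.19008784 -0.07183768]] 0.10464080777397988
cupa 0.4467485845088959 0.013915306888520718 0.027583105489611626 tray [[-0.04226456 -0.08093007]] 0.041964579344177744
cupb 0.5345051288604736 -0.005234346259385347 0.02798505872488022 tray [[ 0.04712722 -0.07215336]] 0.04197414518530046
```

```bash
cat >> h.py <<'E'
Q=np.load('pics/q.npy') if __import__('os').path.exists('pics/q.npy') else None
def tw(y,z,x=0.):
    C,S=np.cos(Q[2]),np.sin(Q[2]);return np.array([Q[0]+x*C-y*S,Q[1]+x*S+y*C,z])
def ori(bdeg,sgn=1):
    C,S=np.cos(Q[2]),np.sin(Q[2]);X=np.array([C,S,0]);Y=np.array([-S,C,0]);Z=np.array([0,0,1.]);b=np.radians(bdeg)
    tx=-np.cos(b)*Y-np.sin(b)*Z;ty=sgn*X;return R.from_matrix(np.c_[tx,ty,np.cross(tx,ty)])
def tl(p):
    C,S=np.cos(Q[2]),np.sin(Q[2]);d=np.asarray(p)-[Q[0],Q[1],0];return np.array([d[0]*C+d[1]*S,-d[0]*S+d[1]*C,d[2]])
def state():
    from bench import sense
    s=sense();r=R.from_rotvec(s['orientation']);v=r.as_matrix()
    print('t',round(s['t'],2),'TCP tray',np.round(tl(s['tool_pos']),4),'tx',np.round(v[:,0],2),'ty',np.round(v[:,1],2),'F',np.round(s['ft_force'],1),'gap',round(s['finger_gap'],3),'q',np.round(s['joint_pos'],2))
    return s['tool_pos'],r
def rows(p0,r0,wps,nd=1):
    """wps: list of (p,r,N)"""
    for p,r,N in wps:
        dr=(r0.inv()*r).as_rotvec();print('->',np.round(tl(p),3),'dist',np.linalg.norm(p-p0),'ang',np.degrees(np.linalg.norm(dr)))
        for i in range(N):
            ra=r0*R.from_rotvec(dr*i/N);s=ra.inv().apply((p-p0)/N)*100
            print(np.round(s,nd).tolist(),np.round(np.degrees(dr)/N,1).tolist())
        p0,r0=p,r
E
python3 - <<'E'
from h import *
p,r=state()
for s in(1,-1):
    print(s);rows(p,r,[(tw(.25,.27),ori(38,s),24)])
E
```

```text
t 0.1 TCP tray [-0.0755 -0.6892  0.2304] tx [-0.  0. -1.] ty [-0.38  0.92  0.  ] F [ 0.4 -0.4 -0. ] gap 0.086 q [-0.85  0.04  0.08 -0.   -1.62 -0.33]
1
-> [0.   0.25 0.27] dist 0.9431110708899753 ang 135.61649653200033
[-0.2, 2.8, 2.8] [5.0, -1.1, -2.4]
[-0.2, 3.0, 2.5] [5.0, -1.1, -2.4]
[-0.3, 3.2, 2.3] [5.0, -1.1, -2.4]
[-0.4, 3.4, 2.0] [5.0, -1.1, -2.4]
[-0.5, 3.5, 1.7] [5.0, -1.1, -2.4]
[-0.6, 3.6, 1.4] [5.0, -1.1, -2.4]
[-0.8, 3.7, 1.1] [5.0, -1.1, -2.4]
[-0.9, 3.7, 0.8] [5.0, -1.1, -2.4]
[-1.1, 3.8, 0.5] [5.0, -1.1, -2.4]
[-1.2, 3.7, 0.2] [5.0, -1.1, -2.4]
[-1.4, 3.7, -0.1] [5.0, -1.1, -2.4]
[-1.5, 3.6, -0.4] [5.0, -1.1, -2.4]
[-1.7, 3.5, -0.7] [5.0, -1.1, -2.4]
[-1.9, 3.3, -1.0] [5.0, -1.1, -2.4]
[-2.0, 3.2, -1.2] [5.0, -1.1, -2.4]
[-2.2, 3.0, -1.4] [5.0, -1.1, -2.4]
[-2.3, 2.7, -1.6] [5.0, -1.1, -2.4]
[-2.5, 2.5, -1.8] [5.0, -1.1, -2.4]
[-2.6, 2.2, -2.0] [5.0, -1.1, -2.4]
[-2.7, 1.9, -2.1] [5.0, -1.1, -2.4]
[-2.8, 1.6, -2.2] [5.0, -1.1, -2.4]
[-2.9, 1.3, -2.2] [5.0, -1.1, -2.4]
[-3.0, 1.0, -2.3] [5.0, -1.1, -2.4]
[-3.1, 0.6, -2.3] [5.0, -1.1, -2.4]
-1
-> [0.   0.25 0.27] dist
[... 183 characters left out ...]
-0.7, 2.4, 3.1] [-1.9, 2.0, -0.9]
[-0.9, 2.2, 3.1] [-1.9, 2.0, -0.9]
[-1.0, 2.1, 3.1] [-1.9, 2.0, -0.9]
[-1.2, 2.0, 3.2] [-1.9, 2.0, -0.9]
[-1.3, 1.9, 3.2] [-1.9, 2.0, -0.9]
[-1.5, 1.7, 3.2] [-1.9, 2.0, -0.9]
[-1.6, 1.6, 3.2] [-1.9, 2.0, -0.9]
[-1.7, 1.5, 3.2] [-1.9, 2.0, -0.9]
[-1.9, 1.3, 3.2] [-1.9, 2.0, -0.9]
[-2.0, 1.2, 3.2] [-1.9, 2.0, -0.9]
[-2.1, 1.1, 3.1] [-1.9, 2.0, -0.9]
[-2.3, 0.9, 3.1] [-1.9, 2.0, -0.9]
[-2.4, 0.8, 3.0] [-1.9, 2.0, -0.9]
[-2.5, 0.6, 3.0] [-1.9, 2.0, -0.9]
[-2.6, 0.5, 2.9] [-1.9, 2.0, -0.9]
[-2.7, 0.4, 2.8] [-1.9, 2.0, -0.9]
[-2.8, 0.2, 2.7] [-1.9, 2.0, -0.9]
[-2.9, 0.1, 2.6] [-1.9, 2.0, -0.9]
[-3.0, -0.1, 2.5] [-1.9, 2.0, -0.9]
[-3.1, -0.2, 2.4] [-1.9, 2.0, -0.9]
```

Request:
arm_command(
  increments=[
    {"claw":0,"slide":[-0.2,2.8,2.8],"delta_rot":[-1.9,2,-0.9]},
    {"claw":0,"slide":[-0.3,2.7,2.9],"delta_rot":[-1.9,2,-0.9]},
    {"claw":0,"slide":[-0.5,2.6,2.9],"delta_rot":[-1.9,2,-0.9]},
    {"claw":0,"slide":[-0.6,2.5,3.0],"delta_rot":[-1.9,2,-0.9]},
    {"claw":0,"slide":[-0.7,2.4,3.1],"delta_rot":[-1.9,2,-0.9]},
    {"claw":0,"slide":[-0.9,2.2,3.1],"delta_rot":[-1.9,2,-0.9]},
    {"claw":0,"slide":[-1.0,2.1,3.1],"delta_rot":[-1.9,2,-0.9]},
    {"claw":0,"slide":[-1.2,2.0,3.2],"delta_rot":[-1.9,2,-0.9]},
    {"claw":0,"slide":[-1.3,1.9,3.2],"delta_rot":[-1.9,2,-0.9]},
    {"claw":0,"slide":[-1.5,1.7,3.2],"delta_rot":[-1.9,2,-0.9]},
    {"claw":0,"slide":[-1.6,1.6,3.2],"delta_rot":[-1.9,2,-0.9]},
    {"claw":0,"slide":[-1.7,1.5,3.2],"delta_rot":[-1.9,2,-0.9]},
  ],
)

```text
t: 1.3
tool_pos: [0.4097, -0.1061, 0.2439]
orientation: [-0.876, 1.861, 0.425]
ft_force: [0.3, -0.7, 0.1]
finger_gap: -0.0001
```

```bash
python3 - <<'E'
from h import *
p,r=state()
rows(p,r,[(tw(.25,.27),ori(38,-1),12)])
E
```

```text
t 1.3 TCP tray [-0.0406 -0.2065  0.2439] tx [-0.24 -0.38 -0.89] ty [-0.73  0.68 -0.09] F [ 0.3 -0.7  0.1] gap -0.0 q [ 0.45 -0.24 -0.31  0.25 -1.9  -1.18]
-> [0.   0.25 0.27] dist 0.459045719974759 ang 35.076160711231225
[-1.9, 1.3, 3.1] [-1.9, 2.0, -1.0]
[-2.0, 1.1, 3.0] [-1.9, 2.0, -1.0]
[-2.1, 1.0, 3.0] [-1.9, 2.0, -1.0]
[-2.3, 0.9, 3.0] [-1.9, 2.0, -1.0]
[-2.4, 0.7, 2.9] [-1.9, 2.0, -1.0]
[-2.5, 0.6, 2.8] [-1.9, 2.0, -1.0]
[-2.6, 0.5, 2.8] [-1.9, 2.0, -1.0]
[-2.7, 0.3, 2.7] [-1.9, 2.0, -1.0]
[-2.8, 0.2, 2.6] [-1.9, 2.0, -1.0]
[-2.9, 0.0, 2.5] [-1.9, 2.0, -1.0]
[-3.0, -0.1, 2.4] [-1.9, 2.0, -1.0]
[-3.1, -0.2, 2.3] [-1.9, 2.0, -1.0]
```

Request:
arm_command(
  increments=[
    {"claw":0,"slide":[-1.9,1.3,3.1],"delta_rot":[-1.9,2,-1]},
    {"claw":0,"slide":[-2.0,1.1,3.0],"delta_rot":[-1.9,2,-1]},
    {"claw":0,"slide":[-2.1,1.0,3.0],"delta_rot":[-1.9,2,-1]},
    {"claw":0,"slide":[-2.3,0.9,3.0],"delta_rot":[-1.9,2,-1]},
    {"claw":0,"slide":[-2.4,0.7,2.9],"delta_rot":[-1.9,2,-1]},
    {"claw":0,"slide":[-2.5,0.6,2.8],"delta_rot":[-1.9,2,-1]},
    {"claw":0,"slide":[-2.6,0.5,2.8],"delta_rot":[-1.9,2,-1]},
    {"claw":0,"slide":[-2.7,0.3,2.7],"delta_rot":[-1.9,2,-1]},
    {"claw":0,"slide":[-2.8,0.2,2.6],"delta_rot":[-1.9,2,-1]},
    {"claw":0,"slide":[-2.9,0,2.5],"delta_rot":[-1.9,2,-1]},
    {"claw":0,"slide":[-3.0,-0.1,2.4],"delta_rot":[-1.9,2,-1]},
    {"claw":0,"slide":[-3.1,-0.2,2.3],"delta_rot":[-1.9,2,-1]},
  ],
)

```text
t: 2.5
tool_pos: [0.5855, 0.3339, 0.2622]
orientation: [-1.536, 2.069, 0.525]
ft_force: [1.4, 0.9, 1.1]
finger_gap: 0.0001
```

```bash
python3 - <<'E'
from h import *
from bench import *
p,r=state()
for n in("scene","side"):
    im,d=snapshot(n);cv2.imwrite(f"pics/{n}1.png",im)
# pre-contact: outside the tab edge then slide in
a=.525;b=33
def con(a,rr,b,off):
    # TCP point: cover underside at radius rr, offset off along -d
    y=rr*np.cos(a);z=.066+rr*np.sin(a)
    d=np.array([-np.sin(a),np.cos(a)]);return tw(y-off*d[0],z-off*d[1])
print(tl(con(a,.19,b,.03)),tl(con(a,.138,b,.022)))
rows(p,r,[(con(a,.195,b,.032),ori(b,-1),8),(con(a,.138,b,.024),ori(b,-1),3)])
E
```

```text
t 2.5 TCP tray [-0.0087  0.2662  0.2622] tx [-0.23 -0.76 -0.6 ] ty [-0.96  0.29  0.01] F [1.4 0.9 1.1] gap 0.0 q [ 0.93  0.96  0.97  0.42 -2.43 -1.02]
[6.93889390e-18 1.79447939e-01 1.35270753e-01] [-1.38777878e-17  1.30441390e-01  1.16130268e-01]
-> [0.    0.185 0.136] dist 0.1504094255660813 ang 4.327682814521746
[1.8, -0.1, 0.6] [0.1, 0.5, 0.1]
[1.8, -0.1, 0.7] [0.1, 0.5, 0.1]
[1.8, -0.1, 0.7] [0.1, 0.5, 0.1]
[1.7, -0.1, 0.7] [0.1, 0.5, 0.1]
[1.7, -0.1, 0.7] [0.1, 0.5, 0.1]
[1.7, -0.1, 0.7] [0.1, 0.5, 0.1]
[1.7, -0.1, 0.7] [0.1, 0.5, 0.1]
[1.7, -0.1, 0.8] [0.1, 0.5, 0.1]
-> [-0.     0.131  0.114] dist 0.05755866572463269 ang 0.0
[1.9, 0.0, -0.4] [0.0, 0.0, 0.0]
[1.9, 0.0, -0.4] [0.0, 0.0, 0.0]
[1.9, 0.0, -0.4] [0.0, 0.0, 0.0]
```

View pics/side1.png

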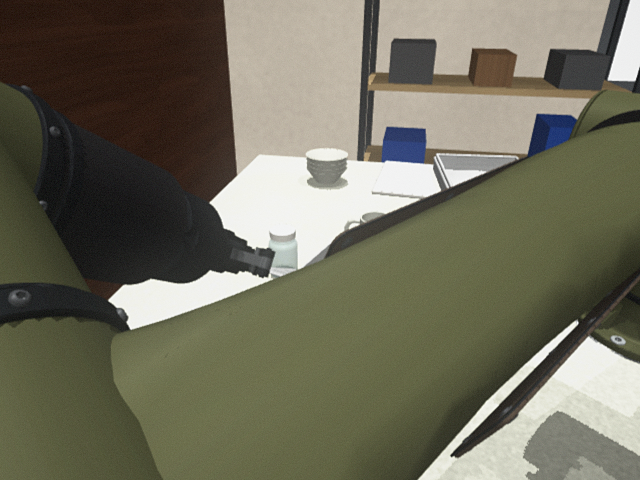

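View pics/scene1.png

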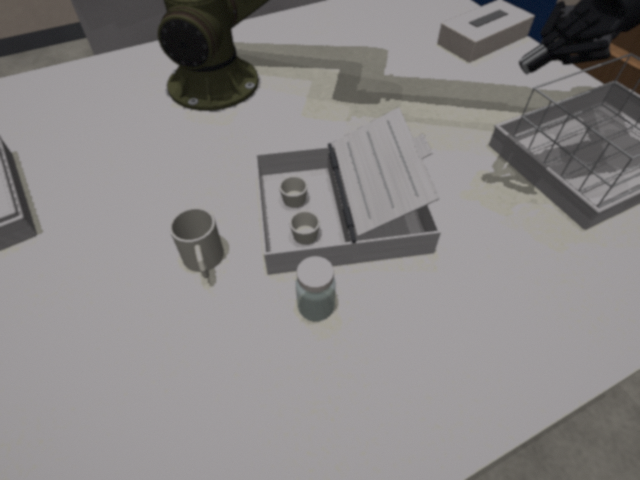

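Scene view: the gripper, at about (560,45), stands clear. A dish rack at (575,140) could obstruct the hand when it goes low, so I'll locate it.

```bash
python3 - <<'E'
from h import *
W=np.load("pics/sceneW.npy").reshape(-1,3);W=W[~np.isnan(W[:,0])]
T=np.array([tl(w) for w in W])
for nm,m in(('rack',(T[:,2]>.02)&(T[:,1]>.2)&(W[:,0]>.2)),):
    q=T[m];w=W[m]
    for lo,hi in((.02,.06),(.06,.1),(.1,.15),(.15,.3)):
        k=(q[:,2]>lo)&(q[:,2]<hi)
        if k.sum(): print(lo,k.sum(),'tray pct x',np.percentile(q[k,0],[1,50,99]),'y',np.percentile(q[k,1],[1,50,99]),'world',w[k].min(0),w[k].max(0))
    k=(abs(q[:,0])<.1);print('in corridor |x|<.1: ymin',q[k,1].min(), 'z max',q[k,2].max(), np.percentile(q[k,1],[1,5]))
E
```

```text
0.02 5873 tray pct x [-0.61682232 -0.09475043  0.11221118] y [0.34794923 0.44029321 0.96590163] world [0.20002155 0.44232962 0.02000005] [0.75471477 1.19092117 0.05992997]
0.06 906 tray pct x [-0.48444546 -0.09023854  0.08227974] y [0.3905712  0.44761549 0.65564529] world [0.20007533 0.48504297 0.06001519] [0.73237432 0.75438215 0.09984965]
0.1 827 tray pct x [-0.20910723 -0.0676558   0.08209081] y [0.38994163 0.44301213 0.64608129] world [0.50711698 0.48529855 0.10028518] [0.73209128 0.7523733  0.14401078]
in corridor |x|<.1: ymin 0.3537733860780277 z max 0.14344501088676975 [0.35798724 0.36447318]
```

Request:
arm_command(
  increments=[
    {"claw":0,"slide":[1.8,-0.1,0.7],"delta_rot":[0.1,0.5,0.1]},
    {"claw":0,"slide":[1.8,-0.1,0.7],"delta_rot":[0.1,0.5,0.1]},
    {"claw":0,"slide":[1.8,-0.1,0.7],"delta_rot":[0.1,0.5,0.1]},
    {"claw":0,"slide":[1.7,-0.1,0.7],"delta_rot":[0.1,0.5,0.1]},
    {"claw":0,"slide":[1.7,-0.1,0.7],"delta_rot":[0.1,0.5,0.1]},
    {"claw":0,"slide":[1.7,-0.1,0.7],"delta_rot":[0.1,0.5,0.1]},
    {"claw":0,"slide":[1.7,-0.1,0.7],"delta_rot":[0.1,0.5,0.1]},
    {"claw":0,"slide":[0.5,0,0.3],"delta_rot":[0,0,0]},
    {"claw":0,"slide":[0,0,0],"delta_rot":[0,0,0]},
  ],
)

```text
t: 3.5
tool_pos: [0.5676, 0.2614, 0.116]
orientation: [-1.571, 2.158, 0.468]
ft_force: [-0.4, -0.3, 0.4]
finger_gap: 0.0001
```

```bash
cat >> h.py <<'E'
def con(a,rr,off):
    y=rr*np.cos(a);z=.066+rr*np.sin(a)
    d=np.array([-np.sin(a),np.cos(a)]);return tw(y-off*d[0],z-off*d[1])
E
python3 - <<'E'
from h import *
from bench import *
p,r=state()
a=.525;b=33
im,d=snapshot("scene");cv2.imwrite(f"pics/scene2.png",im)
rows(p,r,[(con(a,.195,.032),ori(b,-1),1),(con(a,.138,.026),ori(b,-1),3)])
E
```

```text
t 3.5 TCP tray [-0.0034  0.1917  0.116 ] tx [-0.27 -0.81 -0.52] ty [-0.95  0.3   0.02] F [-0.4 -0.3  0.4] gap 0.0 q [ 0.9   0.82  0.47  0.36 -2.17 -1.15]
-> [0.    0.185 0.136] dist 0.02146402062203563 ang 1.8121127551257203
[-0.5, -0.3, -2.1] [1.1, -1.4, -0.3]
-> [-0.     0.132  0.113] dist 0.057314919523628445 ang 0.0
[1.9, 0.0, -0.3] [0.0, 0.0, 0.0]
[1.9, 0.0, -0.3] [0.0, 0.0, 0.0]
[1.9, 0.0, -0.3] [0.0, 0.0, 0.0]
```

View pics/scene2.png

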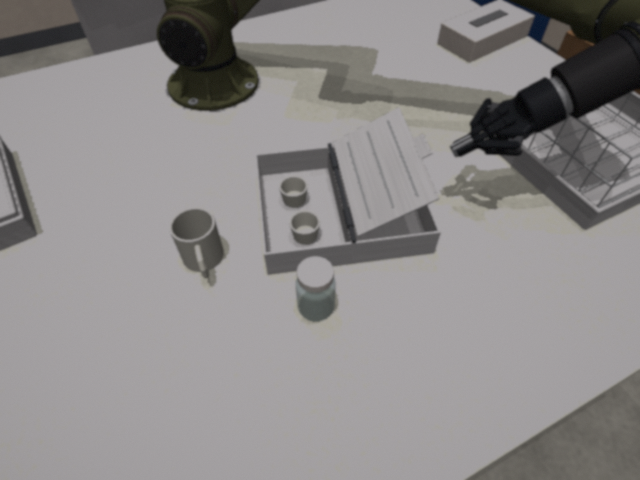

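Request:
arm_command(
  increments=[
    {"claw":0,"slide":[1.1,-0.1,-0.5],"delta_rot":[0.2,0,0]},
    {"claw":0,"slide":[1.1,-0.1,-0.5],"delta_rot":[0.2,0,0]},
    {"claw":0,"slide":[1.1,0,-0.5],"delta_rot":[0.2,0,0]},
    {"claw":0,"slide":[1.1,0,-0.5],"delta_rot":[0.2,0,0]},
    {"claw":0,"slide":[0.7,0,-0.5],"delta_rot":[0,0,0]},
    {"claw":0,"slide":[0,0,0],"delta_rot":[0,0,0]},
  ],
)

```text
t: 4.15
tool_pos: [0.554, 0.2094, 0.116]
orientation: [-1.563, 2.143, 0.452]
ft_force: [0.2, 0.0, 0.5]
finger_gap: -0.0002
```

```bash
python3 - <<'E'
from h import *
from bench import *
p,r=state()
im,d=snapshot("scene");cv2.imwrite(f"pics/scene3.png",im)
im,d=snapshot("wrist");cv2.imwrite(f"pics/wrist3.png",im)
E
```

```text
t 4.15 TCP tray [-0.0003  0.1381  0.116 ] tx [-0.26 -0.81 -0.53] ty [-0.95  0.31  0.  ] F [0.2 0.  0.5] gap -0.0 q [ 0.88  0.69  0.27  0.37 -2.09 -1.17]
```

View pics/scene3.png

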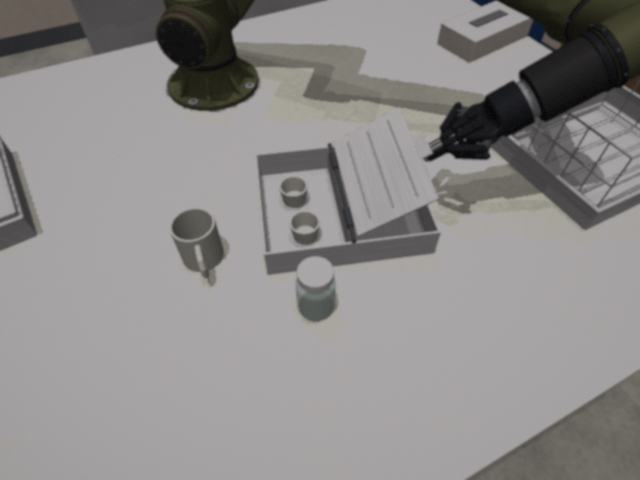

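View pics/wrist3.png

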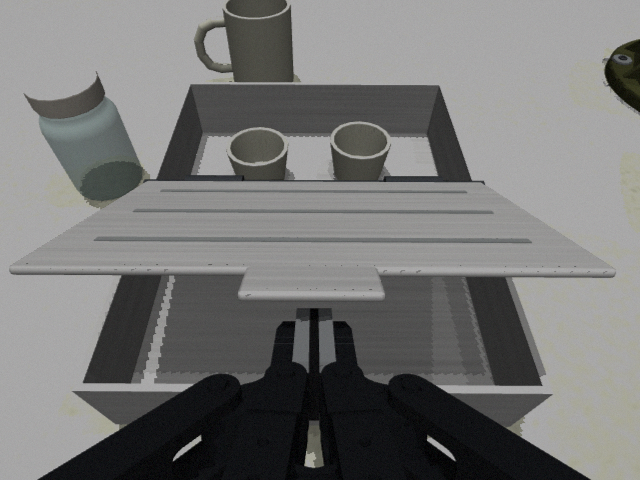

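Wrist view: the closed fingertips, at about (315,315), are centred beneath the tab (240–385, 290), and nothing is touching. Next I'll slide in a little and push.

```bash
cat >> h.py <<'E'
def beta(a): return float(np.interp(np.degrees(a),[30,90,130,165,180],[32,36,52,78,84]))
def tgt(adeg,rr=.147,pad=.011):
    a=np.radians(adeg);b=np.radians(beta(a))
    # underside is 2mm below mid-plane; contact at tip's upper corner
    c=tl(con(a,rr,.002))
    n=np.array([-np.sin(b),np.cos(b)])      # finger's upper side
    tx=np.array([-np.cos(b),-np.sin(b)])
    d=np.array([-np.sin(a),np.cos(a)])
    k=pad*np.clip((n@d)/0.15,-1,1)
    return tw(c[1]-k*n[0],c[2]-k*n[1]),ori(np.degrees(b),-1)
def plan(al,rr=.147,n=1):
    p,r=state();rows(p,r,[(*tgt(a,rr),n) for a in al],2)
E
python3 - <<'E'
from h import *
plan([30,34,38,42,46,50,54,58,62],.145)
E
```

```text
t 4.25 TCP tray [-0.0004  0.1388  0.1158] tx [-0.26 -0.81 -0.53] ty [-0.95  0.31  0.  ] F [-0.1 -0.2  0.2] gap 0.0 q [ 0.88  0.69  0.27  0.37 -2.09 -1.17]
-> [-0.     0.132  0.127] dist 0.013308664221423417 ang 0.24363547424425264
[-0.08, -0.04, -1.33] [0.1, 0.2, 0.1]
-> [-0.     0.127  0.136] dist 0.01012277138757408 ang 0.2666666666666735
[-0.02, -0.0, -1.01] [0.0, -0.3, -0.0]
-> [-0.     0.121  0.144] dist 0.01011943629839638 ang 0.2666666666666656
[0.05, 0.0, -1.01] [-0.0, -0.3, -0.0]
-> [-0.     0.115  0.152] dist 0.010116110767099935 ang 0.26666666666666405
[0.11, -0.0, -1.01] [0.0, -0.3, 0.0]
-> [0.    0.108 0.16 ] dist 0.010112808924232452 ang 0.2666666666666798
[0.18, -0.0, -1.0] [0.0, -0.3, 0.0]
-> [0.    0.101 0.167] dist 0.01010954481346912 ang 0.2666666666666704
[0.24, 0.0, -0.98] [0.0, -0.3, 0.0]
-> [-0.     0.093  0.173] dist 0.010106332331519594 ang 0.26666666666666405
[0.31, 0.0, -0.96] [0.0, -0.3, -0.0]
-> [0.    0.085 0.179] dist 0.010103185168433835 ang 0.2666666666666656
[0.37, -0.0, -0.94] [0.0, -0.3, 0.0]
-> [0.    0.076 0.184] dist 0.010100116748570934 ang 0.2666666666666609
[0.43, -0.0, -0.91] [0.0, -0.3, -0.0]
```

Request:
arm_command(
  increments=[
    {"claw":0,"slide":[0.8,0,-0.5],"delta_rot":[0,0,0]},
    {"claw":0,"slide":[0,0,-0.9],"delta_rot":[0,0,0]},
    {"claw":0,"slide":[0,0,-1.0],"delta_rot":[0,-0.3,0]},
    {"claw":0,"slide":[0.1,0,-1.0],"delta_rot":[0,-0.3,0]},
    {"claw":0,"slide":[0.1,0,-1.0],"delta_rot":[0,-0.3,0]},
    {"claw":0,"slide":[0.2,0,-1.0],"delta_rot":[0,-0.3,0]},
  ],
)

```text
t: 4.85
tool_pos: [0.5418, 0.1726, 0.1554]
orientation: [-1.553, 2.122, 0.472]
ft_force: [1.2, 2.4, -2.8]
finger_gap: -0.0003
```

```bash
cat >> h.py <<'E'
def look(k,n="scene"):
    from bench import snapshot,camera_model
    im,d=snapshot(n);cv2.imwrite(f"pics/{n}{k}.png",im)
    W=cloud(d,camera_model(n)).reshape(-1,3);W=W[~np.isnan(W[:,0])]
    C,S=np.cos(Q[2]),np.sin(Q[2]);e=W[:,:2]-Q[:2];T=np.c_[e[:,0]*C+e[:,1]*S,-e[:,0]*S+e[:,1]*C,W[:,2]]
    a=np.degrees(np.arctan2(T[:,2]-.066,T[:,1]));r=np.hypot(T[:,2]-.066,T[:,1])
    for lo,hi in((-.11,-.06),(.06,.11)):
        m=(T[:,0]>lo)&(T[:,0]<hi)&(r>.08)&(r<.143)&(T[:,2]>.062);print('cover angle',m.sum(),np.percentile(a[m],[10,50,90]).round(1))
E
python3 - <<'E'
from h import *
state();look(4)
E
```

```text
t 4.85 TCP tray [-0.0007  0.0993  0.1554] tx [-0.25 -0.79 -0.55] ty [-0.95  0.3   0.  ] F [ 1.2  2.4 -2.8] gap -0.0 q [ 0.86  0.56  0.17  0.39 -2.08 -1.14]
cover angle 623 [48.  48.6 49.4]
cover angle 961 [48.2 48.8 49.6]
```

View pics/scene4.png

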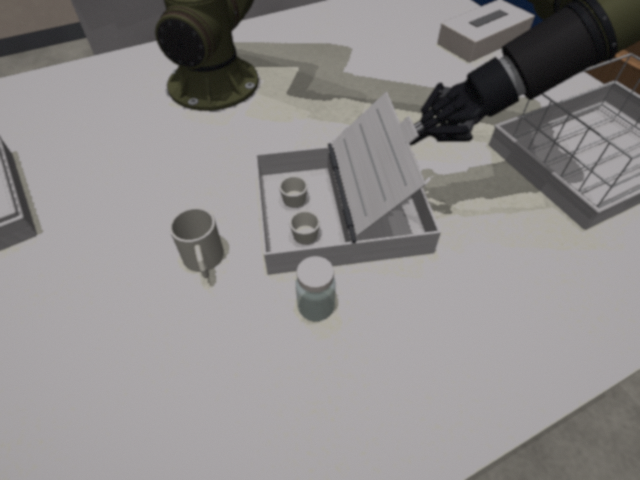

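Scene view: the tips, at about (415,138), have raised the cover to ~48° with about 4 N of force. I'll keep pushing.

```bash
python3 - <<'E'
from h import *
plan(list(np.arange(52,100,4.)),.139)
E
```

```text
t 4.9 TCP tray [-0.0003  0.0987  0.1571] tx [-0.25 -0.79 -0.56] ty [-0.95  0.3   0.  ] F [ 0.3  1.1 -0.8] gap -0.0 q [ 0.86  0.56  0.17  0.39 -2.08 -1.14]
-> [0.    0.093 0.165] dist 0.009757860095029217 ang 0.4134297165868128
[0.01, -0.03, -0.98] [0.2, 0.3, 0.2]
-> [0.    0.085 0.171] dist 0.00968603106690153 ang 0.26666666666665606
[0.32, -0.0, -0.91] [0.0, -0.3, 0.0]
-> [-0.     0.077  0.176] dist 0.00968292065185387 ang 0.26666666666668154
[0.38, 0.0, -0.89] [0.0, -0.3, 0.0]
-> [-0.     0.069  0.181] dist 0.00967989542157132 ang 0.2666666666666656
[0.44, 0.0, -0.86] [0.0, -0.3, -0.0]
-> [0.    0.06  0.185] dist 0.009676968301490996 ang 0.2666666666666593
[0.49, -0.0, -0.83] [-0.0, -0.3, -0.0]
-> [-0.     0.051  0.189] dist 0.009674151809421248 ang 0.2666666666666688
[0.55, 0.0, -0.8] [-0.0, -0.3, 0.0]
-> [-0.     0.042  0.191] dist 0.009671458000811503 ang 0.2666666666666656
[0.6, -0.0, -0.76] [0.0, -0.3, -0.0]
-> [-0.     0.032  0.194] dist 0.00966889841585877 ang 0.26666666666667516
[0.65, 0.0, -0.72] [-0.0, -0.3, -0.0]
-> [0.    0.023 0.195] dist 0.009666484028703676 ang 0.26666666666666566
[0.69, -0.0, -0.68] [-0.0, -0.3, -0.0]
-> [-0.     0.013  0.196] dist 0.00966422519896291 ang 0.26666666666666244
[0.73, 0.0, -0.63] [0.0, -0.3, 0.0]
-> [-0.     0.004  0.196] dist 0.009560870612722408 ang 0.9333333333333474
[0.76, 0.0, -0.58] [0.0, -0.9, 0.0]
-> [-0.    -0.006  0.196] dist 0.009451284987909222 ang 1.6000000000000003
[0.78, -0.0, -0.54] [0.0, -1.6, -0.0]
```

Request:
arm_command(
  increments=[
    {"claw":0,"slide":[0,0,-1.0],"delta_rot":[0,0,0]},
    {"claw":0,"slide":[0.3,0,-0.9],"delta_rot":[0,-0.3,0]},
    {"claw":0,"slide":[0.4,0,-0.9],"delta_rot":[0,-0.3,0]},
    {"claw":0,"slide":[0.4,0,-0.9],"delta_rot":[0,-0.3,0]},
    {"claw":0,"slide":[0.5,0,-0.8],"delta_rot":[0,-0.3,0]},
    {"claw":0,"slide":[0.5,0,-0.8],"delta_rot":[0,-0.3,0]},
    {"claw":0,"slide":[0.6,0,-0.8],"delta_rot":[0,-0.3,0]},
    {"claw":0,"slide":[0.6,0,-0.7],"delta_rot":[0,-0.3,0]},
  ],
)

```text
t: 5.7
tool_pos: [0.52, 0.104, 0.1974]
orientation: [-1.529, 2.091, 0.499]
ft_force: [0.9, 2.5, -2.1]
finger_gap: -0.0002
```

```bash
python3 - <<'E'
from h import *
look(5)
plan(list(np.arange(84,136,4.)),.142)
E
```

```text
cover angle 297 [82.3 82.7 83.1]
cover angle 472 [82.5 82.9 83.5]
t 5.75 TCP tray [-1.000e-04  2.630e-02  1.981e-01] tx [-0.25 -0.77 -0.59] ty [-0.95  0.3   0.  ] F [1.  0.7 0.9] gap 0.0 q [ 0.81  0.37 -0.    0.41 -2.05 -1.09]
-> [-0.     0.023  0.198] dist 0.003097051614472562 ang 0.5339960913703279
[0.25, -0.01, -0.18] [0.2, 0.5, 0.1]
-> [0.    0.013 0.199] dist 0.009873589593948027 ang 0.26666666666666244
[0.75, -0.0, -0.64] [0.0, -0.3, 0.0]
-> [0.    0.004 0.199] dist 0.009770199885076391 ang 0.9333333333333474
[0.78, -0.0, -0.59] [0.0, -0.9, 0.0]
-> [-0.    -0.006  0.199] dist 0.009660572039044676 ang 1.6000000000000003
[0.79, 0.0, -0.55] [0.0, -1.6, -0.0]
-> [-0.    -0.016  0.198] dist 0.009653339552383518 ang 1.5999999999999952
[0.82, -0.0, -0.51] [0.0, -1.6, 0.0]
-> [ 0.    -0.025  0.196] dist 0.009646571207657799 ang 1.6000000000000016
[0.84, -0.0, -0.48] [-0.0, -1.6, 0.0]
-> [-0.    -0.034  0.194] dist 0.00964027986837803 ang 1.6000000000000032
[0.86, 0.0, -0.44] [0.0, -1.6, 0.0]
-> [-0.    -0.044  0.191] dist 0.009634477516406987 ang 1.5999999999999857
[0.87, -0.0, -0.4] [-0.0, -1.6, 0.0]
-> [ 0.    -0.052  0.187] dist 0.009629175223682528 ang 1.6000000000000207
[0.89, -0.0, -0.37] [-0.0, -1.6, -0.0]
-> [-0.    -0.061  0.183] dist 0.009624383125909354 ang 1.5999999999999779
[0.91, 0.0, -0.33] [0.0, -1.6, 0.0]
-> [-0.    -0.069  0.178] dist 0.009620110398322867 ang 1.6000000000000048
[0.92, -0.0, -0.29] [-0.0, -1.6, -0.0]
-> [ 0.    -0.077  0.172] dist 0.009616365233624396 ang 1.6000000000000112
[0.93, -0.0, -0.25] [0.0, -1.6, 0.0]
-> [-0.    -0.085  0.166] dist 0.009485674676838418 ang 2.2857142857142767
[0.93, 0.0, -0.21] [0.0, -2.3, 0.0]
```

View pics/scene5.png

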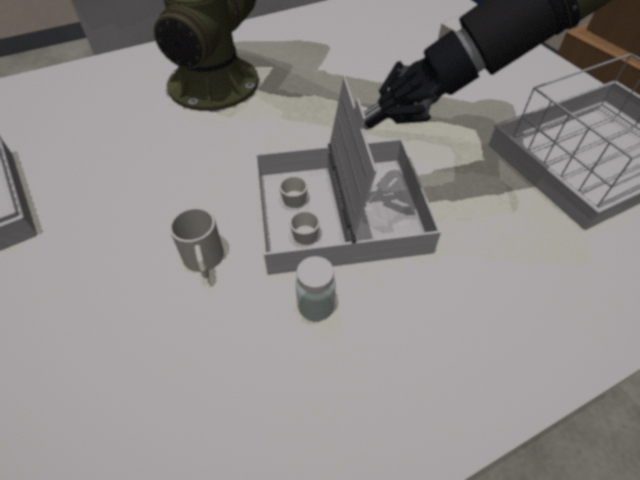

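Scene view: the cover is nearly upright (~83°), with the tip resting on it at (370,122). Next I'll take it past the spine.

Request:
arm_command(
  increments=[
    {"claw":0,"slide":[0.7,0,-0.6],"delta_rot":[0,-0.3,0]},
    {"claw":0,"slide":[0.8,0,-0.6],"delta_rot":[0,-0.9,0]},
    {"claw":0,"slide":[0.8,0,-0.6],"delta_rot":[0,-1.6,0]},
    {"claw":0,"slide":[0.8,0,-0.5],"delta_rot":[0,-1.6,0]},
    {"claw":0,"slide":[0.8,0,-0.5],"delta_rot":[0,-1.6,0]},
    {"claw":0,"slide":[0.9,0,-0.4],"delta_rot":[0,-1.6,0]},
    {"claw":0,"slide":[0.9,0,-0.4],"delta_rot":[0,-1.6,0]},
    {"claw":0,"slide":[0.9,0,-0.4],"delta_rot":[0,-1.6,0]},
    {"claw":0,"slide":[0.9,0,-0.3],"delta_rot":[0,-1.6,0]},
  ],
)

```text
t: 6.65
tool_pos: [0.4921, 0.0168, 0.1839]
orientation: [-1.401, 1.914, 0.637]
ft_force: [0.9, 2.5, 0.2]
finger_gap: 0.0002
```

```bash
python3 - <<'E'
from h import *
look(6)
plan(list(np.arange(124,180,4.)),.142)
E
```

```text
cover angle 181 [118.9 119.1 119.3]
cover angle 409 [118.9 119.2 119.5]
t 6.7 TCP tray [-0.0002 -0.0654  0.184 ] tx [-0.2  -0.62 -0.76] ty [-0.95  0.3  -0.  ] F [-0.1 -0.8  1.2] gap -0.0 q [ 0.7   0.08 -0.24  0.37 -1.86 -1.02]
-> [-0.    -0.069  0.178] dist 0.007433105873024627 ang 0.42151543131001856
[0.74, -0.01, 0.11] [0.0, -0.4, 0.2]
-> [ 0.    -0.077  0.172] dist 0.009616365233624396 ang 1.6000000000000112
[0.93, -0.0, -0.25] [0.0, -1.6, 0.0]
-> [-0.    -0.085  0.166] dist 0.009485674676838418 ang 2.2857142857142767
[0.93, 0.0, -0.21] [0.0, -2.3, 0.0]
-> [ 0.    -0.092  0.16 ] dist 0.00935476555975118 ang 2.9714285714285795
[0.92, -0.0, -0.18] [0.0, -3.0, 0.0]
-> [ 0.    -0.098  0.153] dist 0.009352645924316885 ang 2.971428571428567
[0.92, 0.0, -0.16] [0.0, -3.0, -0.0]
-> [ 0.    -0.104  0.146] dist 0.009413643647681168 ang 2.9714285714285738
[0.93, 0.0, -0.17] [0.0, -3.0, 0.0]
-> [ 0.    -0.111  0.139] dist 0.009690706969315305 ang 2.971428571428583
[0.93, -0.0, -0.26] [0.0, -3.0, -0.0]
-> [ 0.    -0.117  0.131] dist 0.009731607119506746 ang 2.971428571428564
[0.94, 0.0, -0.24] [-0.0, -3.0, -0.0]
-> [ 0.    -0.122  0.123] dist 0.009773151358298333 ang 2.97142857142857
[0.95, -0.0, -0.22] [0.0, -3.0, 0.0]
-> [-0.    -0.127  0.115] dist 0.0098152783019511 ang 2.971428571428567
[0.96, 0.0, -0.2] [-0.0, -3.0, -0.0]
-> [ 0.    -0.132  0.106] dist 0.009857926531548546 ang 2.97142857142858
[0.97, -0.0, -0.19] [-0.0, -3.0, 0.0]
-> [-0.    -0.137  0.097] dist 0.010297214066225158 ang 1.9428571428571555
[0.99, 0.0, -0.3] [0.0, -1.9, -0.0]
-> [ 0.    -0.142  0.088] dist 0.010418568103218846 ang 1.5999999999999732
[1.0, -0.0, -0.31] [0.0, -1.6, 0.0]
-> [ 0.    -0.146  0.079] dist 0.010377266652126267 ang 1.599999999999999
[1.0, -0.0, -0.27] [-0.0, -1.6, 0.0]
```

View pics/scene6.png

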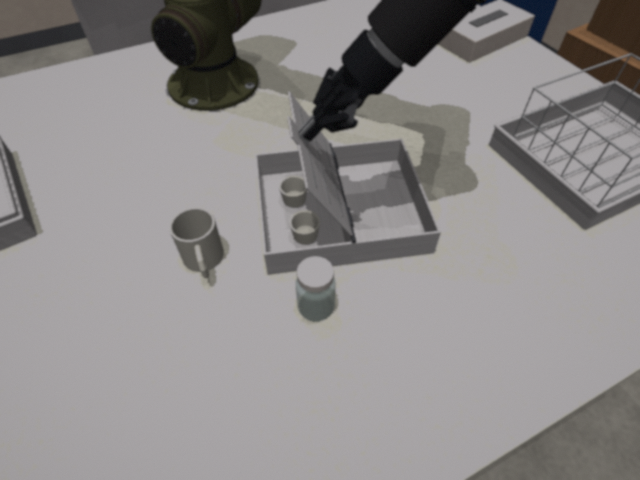

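Scene view: the cover is at ~119°, past the spine, with the tip at (307,130). The cups haven't moved.

Request:
arm_command(
  increments=[
    {"claw":0,"slide":[0.8,0,0],"delta_rot":[0,-0.5,0]},
    {"claw":0,"slide":[0.9,0,-0.2],"delta_rot":[0,-1.6,0]},
    {"claw":0,"slide":[0.9,0,-0.2],"delta_rot":[0,-2.3,0]},
    {"claw":0,"slide":[0.9,0,-0.2],"delta_rot":[0,-2.8,0]},
    {"claw":0,"slide":[0.9,0,-0.2],"delta_rot":[0,-2.8,0]},
    {"claw":0,"slide":[0.9,0,-0.2],"delta_rot":[0,-2.8,0]},
    {"claw":0,"slide":[0.9,0,-0.2],"delta_rot":[0,-2.8,0]},
    {"claw":0,"slide":[0.9,0,-0.2],"delta_rot":[0,-2.8,0]},
  ],
)

```text
t: 7.5
tool_pos: [0.4753, -0.036, 0.1301]
orientation: [-1.206, 1.643, 0.816]
ft_force: [1.2, 1.3, 0.5]
finger_gap: -0.0
```

```bash
python3 - <<'E'
from h import *
look(7)
plan(list(np.arange(156,180.1,3.)),.14)
E
```

```text
cover angle 130 [151.2 151.6 151.9]
cover angle 885 [150.7 151.4 151.9]
t 7.55 TCP tray [-0.0002 -0.1207  0.1296] tx [-0.11 -0.35 -0.93] ty [-0.95  0.3  -0.  ] F [ 0.9 -1.3  0.4] gap -0.0 q [ 0.54 -0.16 -0.42  0.25 -1.59 -0.88]
-> [ 0.    -0.121  0.123] dist 0.007043044865406966 ang 2.646192108567762
[0.65, -0.02, 0.26] [0.1, -2.6, 0.3]
-> [-0.    -0.124  0.116] dist 0.007254658911798438 ang 2.2285714285714455
[0.71, 0.0, -0.16] [-0.0, -2.2, -0.0]
-> [ 0.    -0.128  0.11 ] dist 0.007278563014878965 ang 2.2285714285714047
[0.71, -0.0, -0.15] [0.0, -2.2, 0.0]
-> [ 0.    -0.131  0.103] dist 0.007302672455554815 ang 2.2285714285714207
[0.72, 0.0, -0.14] [0.0, -2.2, 0.0]
-> [ 0.    -0.135  0.097] dist 0.007741466752219563 ang 1.20000000000003
[0.73, -0.0, -0.26] [-0.0, -1.2, -0.0]
-> [-0.    -0.139  0.09 ] dist 0.007718879856043772 ang 1.1999999999999884
[0.73, 0.0, -0.24] [0.0, -1.2, 0.0]
-> [ 0.    -0.142  0.083] dist 0.007695812983679979 ang 1.1999999999999915
[0.74, -0.0, -0.21] [0.0, -1.2, 0.0]
-> [ 0.    -0.145  0.076] dist 0.007672353256098024 ang 1.200000000000001
[0.74, 0.0, -0.19] [-0.0, -1.2, -0.0]
-> [-0.    -0.148  0.069] dist 0.007648590073392131 ang 1.1999999999999946
[0.75, 0.0, -0.17] [0.0, -1.2, 0.0]
```

View pics/scene7.png

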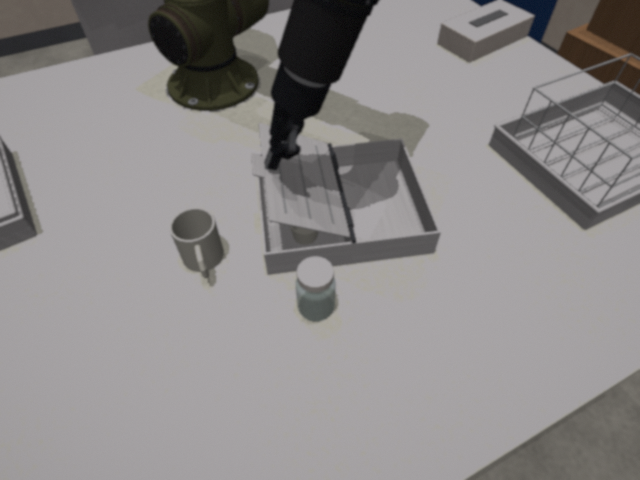

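Scene view: the cover is at ~151°, with the tip on its outer part at (275,155). I'll lower it more slowly from here.

Request:
arm_command(
  increments=[
    {"claw":0,"slide":[0.7,0,0.1],"delta_rot":[0,-2.2,0]},
    {"claw":0,"slide":[0.7,0,0],"delta_rot":[0,-2.0,0]},
    {"claw":0,"slide":[0.7,0,-0.1],"delta_rot":[0,-2.0,0]},
    {"claw":0,"slide":[0.7,0,-0.1],"delta_rot":[0,-1.2,0]},
    {"claw":0,"slide":[0.6,0,-0.2],"delta_rot":[0,-1.2,0]},
    {"claw":0,"slide":[0.5,0,-0.2],"delta_rot":[0,-1.2,0]},
  ],
)

```text
t: 8.15
tool_pos: [0.4693, -0.0538, 0.0912]
orientation: [-1.095, 1.494, 0.898]
ft_force: [1.0, 0.8, 0.7]
finger_gap: 0.0002
```

```bash
python3 - <<'E'
from h import *
look(8)
plan([172,174,176,178,180],.14)
E
```

```text
cover angle 228 [167.6 168.5 169.2]
cover angle 945 [168.  168.8 169.5]
t 8.2 TCP tray [-0.0003 -0.1391  0.0906] tx [-0.05 -0.18 -0.98] ty [-0.95  0.31 -0.  ] F [ 0.6 -0.7 -0.5] gap -0.0 q [ 0.43 -0.24 -0.49  0.14 -1.44 -0.77]
-> [-0.    -0.14   0.088] dist 0.002973957749533245 ang 1.696928695020615
[0.3, -0.03, -0.02] [0.1, -1.7, 0.3]
-> [ 0.    -0.142  0.083] dist 0.0051282734577810666 ang 0.8000000000000045
[0.49, -0.0, -0.14] [0.0, -0.8, 0.0]
-> [-0.    -0.144  0.078] dist 0.005117845958259109 ang 0.7999999999999947
[0.49, 0.0, -0.13] [-0.0, -0.8, -0.0]
-> [ 0.    -0.146  0.074] dist 0.005107324061011825 ang 0.8000000000000044
[0.5, -0.0, -0.12] [0.0, -0.8, 0.0]
-> [-0.    -0.148  0.069] dist 0.005096725697856164 ang 0.7999999999999979
[0.5, -0.0, -0.11] [0.0, -0.8, -0.0]
```

View pics/scene8.png

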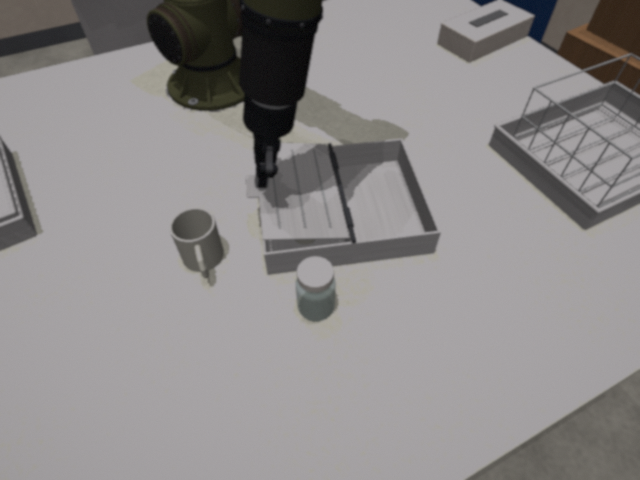

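Request:
arm_command(
  increments=[
    {"claw":0,"slide":[0.4,0,0],"delta_rot":[0,-1,0]},
    {"claw":0,"slide":[0.4,0,-0.1],"delta_rot":[0,-0.5,0]},
    {"claw":0,"slide":[0.4,0,0],"delta_rot":[0,-0.5,0]},
    {"claw":0,"slide":[0.3,0,0],"delta_rot":[0,0,0]},
    {"claw":0,"slide":[0.3,0,0],"delta_rot":[0,0,0]},
  ],
)

```text
t: 8.7
tool_pos: [0.4678, -0.0585, 0.0719]
orientation: [-1.071, 1.463, 0.914]
ft_force: [0.5, 1.1, 0.9]
finger_gap: -0.0003
```

Request:
arm_command(
  increments=[
    {"claw":0,"slide":[0.2,0,0],"delta_rot":[0,0,0]},
  ],
)

```text
t: 8.8
tool_pos: [0.4677, -0.0588, 0.0696]
orientation: [-1.071, 1.463, 0.914]
ft_force: [-0.6, 0.3, 1.1]
finger_gap: 0.0001
```

```bash
python3 - <<'E'
from h import *
state();look(9)
E
```

```text
t 8.8 TCP tray [ 1.000e-04 -1.436e-01  6.960e-02] tx [-0.04 -0.15 -0.99] ty [-0.95  0.31 -0.  ] F [-0.6  0.3  1.1] gap 0.0 q [ 0.4  -0.24 -0.52  0.12 -1.39 -0.74]
cover angle 291 [176.9 177.8 178.6]
cover angle 941 [177.2 178.1 178.7]
```

Request:
arm_command(
  increments=[
    {"claw":0,"slide":[0.2,0,0],"delta_rot":[0,0,0]},
    {"claw":0,"slide":[0.2,0,0],"delta_rot":[0,0,0]},
  ],
)

```text
t: 9.05
tool_pos: [0.4682, -0.0592, 0.0688]
orientation: [-1.074, 1.462, 0.913]
ft_force: [-7.7, 5.5, 15.1]
finger_gap: -0.0001
```

Request:
arm_command(
  increments=[
    {"claw":0,"slide":[0.2,0,0],"delta_rot":[0,0,0]},
  ],
)

```text
t: 9.15
tool_pos: [0.4684, -0.0593, 0.0689]
orientation: [-1.075, 1.461, 0.913]
ft_force: [-6.4, 5.0, 11.9]
finger_gap: -0.0003
```

Request:
arm_command(
  increments=[
    {"claw":0,"slide":[0.2,0,0],"delta_rot":[0,0,0]},
  ],
)

```text
t: 9.25
tool_pos: [0.4686, -0.0594, 0.0689]
orientation: [-1.076, 1.461, 0.912]
ft_force: [-5.6, 3.0, 11.5]
finger_gap: 0.0001
```

The force rose firmly to 12–15 N at z = 0.069, so the cover has reached its end stop. I'll lift straight off now.

Request:
arm_command(
  increments=[
    {"claw":0,"slide":[-0.5,0,0],"delta_rot":[0,0,0]},
    {"claw":0,"slide":[-1,0,0],"delta_rot":[0,0,0]},
    {"claw":0,"slide":[-2,0,0],"delta_rot":[0,0,0]},
    {"claw":0,"slide":[-3,0,0],"delta_rot":[0,0,0]},
    {"claw":0,"slide":[-3,0,0],"delta_rot":[0,0,0]},
    {"claw":0,"slide":[-3,0,0],"delta_rot":[0,0,0]},
    {"claw":0,"slide":[-3,0,0],"delta_rot":[0,0,0]},
    {"claw":0,"slide":[-1,0,0],"delta_rot":[0,0,0]},
    {"claw":0,"slide":[0,0,0],"delta_rot":[0,0,0]},
    {"claw":0,"slide":[0,0,0],"delta_rot":[0,0,0]},
  ],
)

```text
t: 10.25
tool_pos: [0.4739, -0.0343, 0.2385]
orientation: [-1.076, 1.466, 0.914]
ft_force: [0.1, 0.4, -0.6]
finger_gap: 0.0001
```

```bash
python3 - <<'E'
from h import *
from bench import *
state();look(10);look(10,"side")
im,d=snapshot("scene");W=cloud(d,camera_model("scene"))
C,S=np.cos(Q[2]),np.sin(Q[2]);e=W[...,:2]-Q[:2];T=np.stack([e[...,0]*C+e[...,1]*S,-e[...,0]*S+e[...,1]*C,W[...,2]],-1).reshape(-1,3);T=T[~np.isnan(T[:,0])]
m=(abs(T[:,0])<.11)&(T[:,1]<-.015)&(T[:,1]>-.14)&(abs(T[:,2]-.066)<.02)
A=np.c_[T[m][:,1],np.ones(m.sum())];s=np.linalg.lstsq(A,T[m][:,2],rcond=None)[0];print('cover top slope deg',np.degrees(s[0]),'z at hinge',s[1],m.sum())
w=W.reshape(-1,3);w=w[~np.isnan(w[:,0])]
for nm,z0,z1,g,rad in(('mug',.06,.09,(.47,-.19),.06),('jar',.06,.105,(.655,-.05),.05)):
    p=w[(w[:,2]>z0)&(w[:,2]<z1)&(np.hypot(*(w[:,:2]-g).T)<rad)]
    print(nm,cv2.minEnclosingCircle(p[:,:2].astype(np.float32)))
E
```

```text
t 10.25 TCP tray [-0.0016 -0.1184  0.2385] tx [-0.04 -0.15 -0.99] ty [-0.95  0.3  -0.  ] F [ 0.1  0.4 -0.6] gap 0.0 q [ 0.45 -0.26 -0.23  0.12 -1.71 -0.75]
cover angle 620 [177.4 178.2 178.9]
cover angle 935 [177.3 178.2 178.8]
cover angle 465 [178.4 179.  179.5]
cover angle 369 [178.5 179.1 179.7]
cover top slope deg 0.06161636158227215 z at hinge 0.06965624844034303 6645
mug ((0.4933314621448517, -0.18216219544410706), 0.03739194944500923)
jar ((0.6722707152366638, -0.05250590667128563), 0.02951830066740513)
```

View pics/scene10.png

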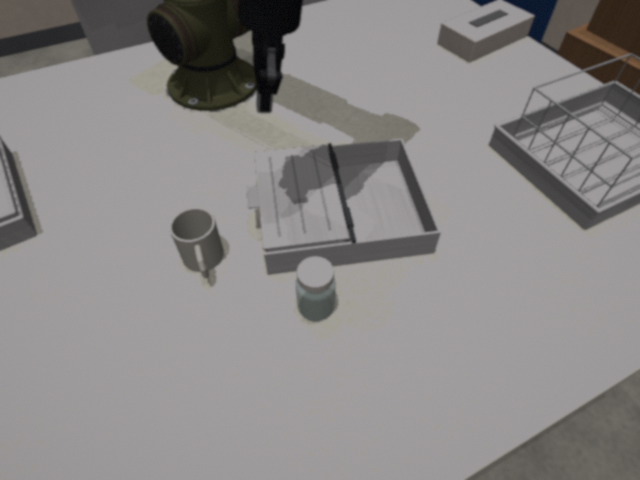

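View pics/side10.png

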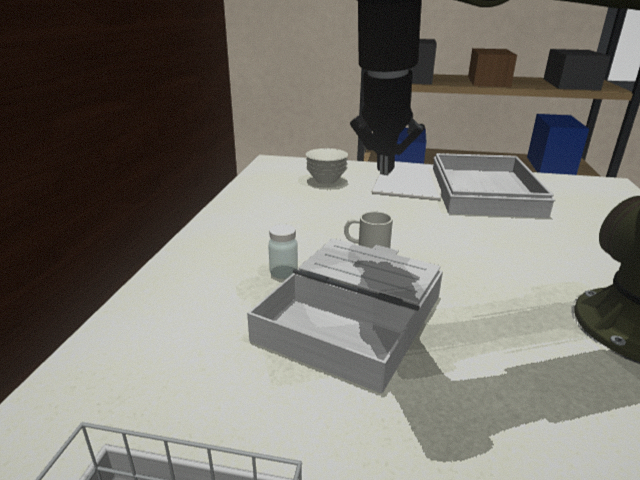

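Both views show the cover flat over the cups' well (scene (300,200)), with its slope fitted at 0.06°. The mug (197,240) and jar (316,290) are at the same pixels as before, and the hand is well above everything.

```bash
python3 -c "
from bench import *
print(hand_in())"
```

```text
the job is handed in; nothing more can be done
None
```

I pushed the cover up and over the spine with closed fingertips under and on its tab. I then lowered it slowly and pressed it against its end stop with 12–15 N. After that I lifted the hand about 17 cm clear and handed the job in at about 10.5 s. The cover was never pinched or dropped.

- **Cover:** the last scene picture put its slope at 0.06° from flat. The direct angle readings were 178–179°, a little short of 180°. That is about what reading the panel's top face instead of its mid-plane would cause.
- **Mug and jar:** they are at the same pixels as at the start. Fits to the depth data moved by 2–4 mm, but those came from one camera instead of two, and nothing came near either object.
- **Cups:** the cover now hides them, so I could not check them at the end. They stood unmoved in the pictures while still visible, and the hand never entered their well.

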